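Lid the vacuum canister and hold its pump drawn out

TASK

Vacuum-seal the empty canister: set the loose lid onto the canister's open rim so that it sits seated and level, without dropping it from a height, and let go of it. Then press in the button on the front of the pump handle beside it (the button unlocks the telescope), pull the handle straight up past its first stop to the second stop, as far as it goes, and finish while still holding it out there (a spring pulls it back if it is let go). Leave the tin, the tape roll and the jam jar where they are.

Things in the scene. Friction and masses are not known exactly. Their poses are not given: they have to be found in the camera images.
- lid_knob (a point): Centre of the knob of a loose round lid (120 g, varies) lying level: black knob 26 mm in diameter, 30 mm tall, on a steel disc (flange) 96 mm in diameter, 6 mm thick, with a rubber plug 72 mm in diameter, 8 mm deep, chamfered, beneath. z up through the knob. Knob top 15 mm above this point; flange top 15 mm, flange underside 21 mm and plug bottom 29 mm below it.
- lid_flange (a point): Centre of the underside of the same lid's flange, the face that comes to rest on the canister's rim; z axis up when the lid is level.
- canister_rim (a point): Centre of the mouth of the open steel canister at rim height (103 mm above the worktop); outer diameter 88 mm, inner 80 mm. It is fixed on the right end of a fixed white station base (130 x 270 x 18 mm). z up; x from the station's front to its back; y along the base towards the pump, whose axis is 140 mm away.
- handle_grip (a point): Centre of the pump handle at button height: black block 30 mm thick (its x), 44 mm wide (its y), 55 mm tall; top 19 mm above, underside 36 mm below. Pushed in, it is 147 mm above the worktop. A latch keeper beneath it at the front has its top 40 mm below this point. x from front to back of the station (button on the -x face); z up, the way it pulls out.
- button_face (a point): Centre of the outer face of the steel release button on the handle's -x face: 18 mm wide, 20 mm high, 6.5 mm proud when out (handle and button together 36.5 mm thick), 1.5 mm when pressed. Travels with the handle. Axes as handle_grip: pressed towards +x, so pinching the handle front to back at this height presses it.
- handle_button (a joint): Travel of the button: 0 out (telescope locked), 0.005 m fully pressed. Sprung: it needs 2.4 N to start and 5.4 N to be fully in. Above about 0.003 the latch is clear and the handle can move up; once the handle is well up the latch no longer matters.
- pump_handle (a joint): Travel of the handle's rod out of the middle tube: 0 in, 0.045 m at the first stop. Spring-returned; 2 to 3 N of pull moves it.
- pump_tube (a joint): Travel of the middle tube out of the barrel: 0 in, 0.045 m at the second stop. It is carried up by the handle once that has come to the first stop; spring-returned, 6 to 8 N of pull in all. The handle stands 90 mm higher than at the start with both fully out.
- tin_mid (a point): Centre of a closed flat round tin, 86 mm in diameter, 40 mm tall, standing on the worktop; leave it.
- tape_mid (a point): Centre of a flat tape roll, ring 98 mm in diameter, 25 mm tall, lying on the worktop; leave it.
- jam_mid (a point): Centre of a small glass jam jar, 64 mm in diameter, 87 mm tall, at the back of the worktop; leave it.
Not all that is in view belongs to the job. Leave any blue look-alike of the part that bears lid_knob alone.

How it is judged:
By the outcome, as a careful person would: the job done as asked, in the order asked, and still so for the second after the job is handed in, while the arm keeps its last pose, push and grip.
It also fails if it takes over 54 s, if anything falls off the work surface, if the arm or the gripper's body presses on something with over 40 N, if the wrist force passes 120 N, or if a joint passes its speed limit or range.

ROBOT

A 7-joint arm with a two-finger parallel gripper is mounted at the origin on a cart in front of the work surface, level with it; the furniture and walls round the work are solid. World frame = base frame: x ahead of the robot, y to its left, z up, the work surface at z = 0. Lengths are in m, angles in degrees, forces in N, time in s.
With the tool pointing down it reaches from about 0.425 to 0.875 m from the base axis. Payload 4.7 kg.
Tool frame: the origin (TCP) lies at the very end of the fingers, on their centre line; the grasp point (between the pads) lies 19 mm behind it; z points along the fingers, y is the line along which they close (so a half turn about z gives the same grasp; the last joint's range is limited). The gripper opens to 87 mm and grips with 3 to 60 N. Pads are 19 mm wide; open, the fingers measure 117 mm over their backs; the gripper's body (75 mm by 190 mm) begins 51 mm behind the grasp point.
Start: joints at [-72.244, 18.392, -4.016, 83.108, 1.295, 78.541, -3.26], TCP at [0.19, 0.622, 0.223] pointing down, gripper open.
Joint ranges: [-163.93, 163.93], [-17.29, 119.83], [-79.2, 71.16], [3.27, 140.29], [-89.18, 269.18], [5.43, 117.66], [-154.24, 154.24]. Speed limits (degrees/s): [147.25, 147.25, 180, 180, 180, 180, 180].

INTERFACE

Orientations are given as [roll, pitch, yaw] about the fixed x, y, z axes, in that order (R = Rz(yaw) Ry(pitch) Rx(roll)).
In Python, from cell import get_obs, read_camera, sign_off, silhouettes gives the robot as it stands.
- The arm moves only by the tool play_rows, never from a script. Its argument "steps" is a list that holds one entry, the list of rows, each a list of 7 numbers: the shift along the tool's x, y, z in m, then the turn, a rotation vector about the tool's x, y, z in rad, then the finger opening in m, from 0 to 0.087. A call has 1 to 12 rows; each row shifts and turns the commanded pose from where the row before left it, along the tool's axes as they then stand; what a row does not reach is not made up. A row lasts 1/10 s, in which the tool goes at most 50 mm and 8.59 degrees, less where a joint would pass 70% of its speed; a pose out of reach is approached as far as the arm can. A call is refused whole if a number of a shift passes 0.05 or a number of a turn 0.15, either way. A call with a gripper value outside its range is refused whole. The fingers move at their own pace and stop on an object; "force" is the grip in N (left out, the last holds). Time passes only in rows, so rows that do not move let the fingers close. It gives the time, the measured TCP pose, the force, the opening and the grip force at its end, in the units of the state.
- get_obs(): the state, without advancing time (a new reading comes with each control period).
- read_camera(name): name is "scene" or "side" or "wrist"; returns a dict with "frame" (480x640x3 uint8, red, green, blue), "intrinsics" (3x3 intrinsics, pixels), "view" (4x4, takes a point from world to camera coordinates). Camera axes: x right, y up, looking along -z (the intrinsics and any distortion apply to the point x, -y, -z); pixel columns grow to the right and rows downward; lengths in m; the calibration is good to about 2 mm. A picture is of the moment at which its call begins. There is no depth.
- sign_off(): hands the job in; it is judged then, once.
Trained networks look in the newest picture that a camera, given by its name, has taken for a name from the list of things; names that differ only in an ending like _2 or _b are one class to them, and where a whole thing is asked for, a point or a joint stands for the part that bears it (a point fixed in the world has none). Each returns a list of dicts, best first, with "p" (0 to 1); they miss things now and then, are a little off and sometimes report something else, mostly with a low value. They report only what shows in the picture. A call takes as long as a camera call. They do not tell look-alikes from the thing itself.
- silhouettes(camera, name): "pixels" (480x640 bool, what is visible of it) and "extent" ([left, top, right, bottom] in pixels, round what is visible of it).
The state is a dict: "time_s": time; "qpos": joint angles; "joint_velocities": joint speeds; "effort": joint torques, N m; "tool_pos": TCP position; "tool_rot": TCP orientation; "force": force on the tool from outside, world axes, zero at the start; "wrist_torque": the same for the moment, N m; "grip_width": finger opening in m; "grasp_force": force on a finger pad.
Only numpy, scipy, OpenCV 4.12 (cv2) and the standard library are available. Lean on these libraries where they do the work, as an engineer would, in place of code of your own. Each camera call takes 0.05 s, during which the arm holds its last target. There are 200 camera calls.

## Working session

There is one attempt and no reset: what is moved stays moved. The work goes in short steps, Python scripts to look and compute and a tool call to move; the robot and the scene stay as the last step left them, time stands still between calls to the robot, and variables do not carry over. Pictures are saved under pics/ and viewed, at most 13 in all, crops included, and the job is handed in when it is done.

Besides the shell and the picture viewer there is one more tool, called after ">>>" as name([rows], argument=value, ...), one row to a line, values as JSON. play_rows: Moves the arm, as the interface text tells. Its arguments: {"type":"object","properties":{"steps":{"type":"array","items":{"type":"array","items":{"type":"array","items":{"type":"number"}}}},"force":{"type":"number"}},"required":["steps"]}

```bash
mkdir -p pics; cat > h.py <<'E'
import numpy as np, cv2
from cell import get_obs, read_camera, sign_off, silhouettes
from scipy.spatial.transform import Rotation as R
def ray(c,uv):
    K=np.array(c["intrinsics"]);V=np.array(c["view"])
    p=np.linalg.inv(K)@np.array([uv[0],uv[1],1.]); d=np.array([p[0],-p[1],-p[2]])
    o=-V[:3,:3].T@V[:3,3]; return o,V[:3,:3].T@d
def atz(c,uv,z):
    o,d=ray(c,uv); return o+d*(z-o[2])/d[2]
def proj(c,P):
    P=np.atleast_2d(P);V=np.array(c["view"]);q=P@V[:3,:3].T+V[:3,3]
    p=np.c_[q[:,0],-q[:,1],-q[:,2]]@np.array(c["intrinsics"]).T
    return p[:,:2]/p[:,2:]
E
python3 - <<'E'
from h import *
o=get_obs();print({k:np.round(v,3) for k,v in o.items()})
for n in ["scene","side","wrist"]:
    c=read_camera(n);cv2.imwrite(f"pics/{n}0.png",c["frame"][:,:,::-1])
    print(n,list(c.keys()),np.round(c["intrinsics"],1).tolist(),np.round(-np.array(c["view"])[:3,:3].T@np.array(c["view"])[:3,3],3))
    for t in ["lid_knob","canister_rim","handle_grip","button_face","tin_mid","tape_mid","jam_mid"]:
        try:
            for s in silhouettes(n,t)[:3]:
                m=s["pixels"];ys,xs=np.nonzero(m);print(" ",t,round(s["p"],2),np.round(s["extent"]),xs.mean().round(1),ys.mean().round(1))
        except Exception as e: print(t,e)
E
```

```text
{'time_s': np.float64(0.0), 'qpos': array([-72.244,  18.44 ,  -4.016,  83.174,   1.296,  78.54 ,  -3.26 ]), 'joint_velocities': array([-0.058,  0.02 , -0.114, -0.003, -0.039, -0.07 , -0.022]), 'effort': array([-0.0000e+00, -4.9130e+01, -4.0400e-01, -3.1253e+01, -6.4000e-02,
        4.4000e-02,  0.0000e+00]), 'tool_pos': array([0.189, 0.621, 0.221]), 'tool_rot': array([-1.79891e+02,  7.00000e-03,  1.63054e+02]), 'force': array([ 0.107, -0.416,  0.566]), 'wrist_torque': array([-0.006,  0.012,  0.011]), 'grasp_force': np.float64(0.0), 'grip_width': np.float64(0.087)}
scene ['frame', 'intrinsics', 'view'] [[596.8, 0.0, 318.9], [0.0, 596.8, 238.7], [0.0, 0.0, 1.0]] [-0.544 -0.793  0.704]
  lid_knob 0.89 [292. 328. 335. 356.] 313.4 341.6
  lid_knob 0.83 [364. 343. 411. 376.] 385.1 361.1
  lid_knob 0.76 [315. 294. 357. 318.] 337.1 305.8
  canister_rim 0.67 [189. 197. 300. 283.] 246.5 248.9
  tin_mid 0.68 [373. 275. 408. 304.] 390.9 287.2
  tape_mid 0.86 [409. 317. 457. 352.] 431.8 332.8
  jam_mid 0.76 [360. 224. 385. 262.] 371.2 241.7
side ['frame', 'intrinsics', 'view'] [[433.6, 0.0, 313.1], [0.0, 433.6, 234.5], [0.0, 0.0, 1.0]] [ 0.08  -0.756  0.822]
  lid_knob 0.97 [335. 246. 364. 272.] 348.8 258.8
  lid_knob 0.73 [247. 323. 289. 358.] 267.8 338.4
  lid_knob 0.72 [297. 286. 338. 315.] 315.0 300.7
  canister_rim 0.68 [233. 167. 316. 254.] 275.5 217.2
  handle_grip 0.76 [250. 168. 267. 189.] 257.9 177.2
  handle_grip 0.43 [357. 340. 406. 383.] 381.1 362.2
  button_face 0.46 [251. 175. 253. 186.] 252.8 177.8
  tin_mid 0.76 [360. 275. 395. 311.] 376.5 291.5
  tape_mid 0.58 [357. 342. 407. 384.] 380.8 361.9
  jam_mid 0.97 [377. 214. 403. 249.] 388.5 232.3
  jam_mid 0.42 [355. 340. 407. 387.] 380.9 362.0
wrist ['frame', 'intrinsics', 'view'] [[400.0, 0.0, 323.1], [0.0, 400.0, 239.1], [0.0, 0.0, 1.0]] [0.114 0.644 0.384]
```

View pics/scene0.png

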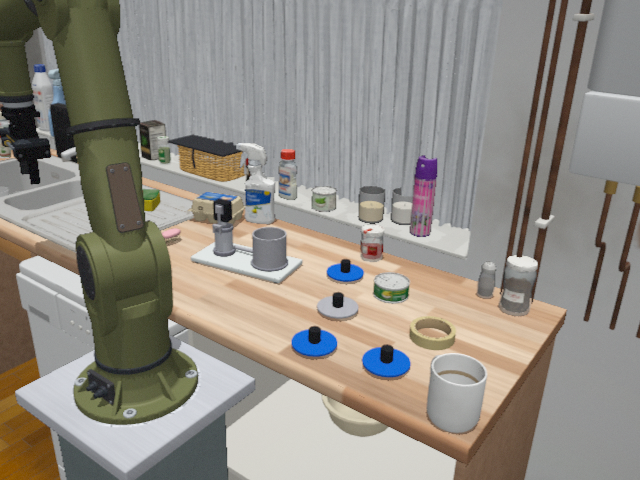

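View pics/side0.png

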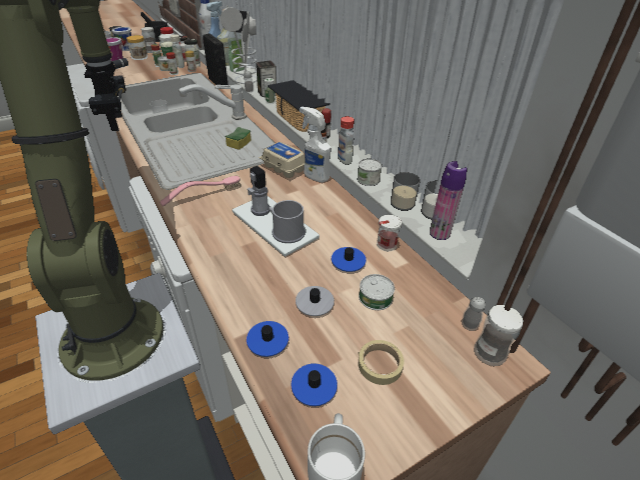

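Steel lid: scene (337,306), side (315,301). Look-alikes, all blue: scene (314,342), (386,361) and (345,271). The steel one fits the description. The station is at scene (246,249), side (275,217). Next I take a close crop to check the choice, and measure.

```bash
python3 - <<'E'
from h import *
a=cv2.imread("pics/scene0.png");b=cv2.imread("pics/side0.png")
c1=cv2.resize(a[185:325,185:365],None,fx=4,fy=4,interpolation=cv2.INTER_CUBIC)
c2=cv2.resize(b[155:320,225:345],None,fx=4,fy=4,interpolation=cv2.INTER_CUBIC)
c1=c1[:,:]
cv2.imwrite("pics/c1.png",c1[:560,:720])
cv2.imwrite("pics/c2.png",c2[:600])
for n,i in (("scene",2),("side",2)):
    c=read_camera(n)
    for s in silhouettes(n,"lid_knob"):
        m=s["pixels"];f=c["frame"].astype(int);ys,xs=np.nonzero(m)
        col=np.median(f[m],0)
        k=m&(f.max(2)<60);ky,kx=np.nonzero(k)
        fl=m&~k
        print(n,round(s["p"],2),col,"knob",atz(c,(kx.mean(),ky.mean()),.029).round(4),"L/R mid at .014",atz(c,((xs.min()+xs.max())/2,np.mean([ys[xs==xs.min()].mean(),ys[xs==xs.max()].mean()])),.012).round(4))
    for s in silhouettes(n,"canister_rim")[:1]:
        m=s["pixels"];cv2.imwrite(f"/tmp/{n}m.png",m*255)
E
```

```text
scene 0.97 [ 23. 109. 213.] knob [ 0.3363 -0.3367  0.029 ] L/R mid at .014 [ 0.3338 -0.3387  0.012 ]
scene 0.8 [184. 184. 189.] knob [ 0.4512 -0.1413  0.029 ] L/R mid at .014 [ 0.4497 -0.1416  0.012 ]
scene 0.72 [ 24. 109. 213.] knob [ 0.6081 -0.0567  0.029 ] L/R mid at .014 [ 0.6055 -0.056   0.012 ]
scene 0.69 [ 23. 109. 214.] knob [ 0.3021 -0.1854  0.029 ] L/R mid at .014 [ 0.2989 -0.1854  0.012 ]
side 0.97 [ 50.  87. 178.] knob [ 0.6076 -0.0577  0.029 ] L/R mid at .014 [ 0.6067 -0.0583  0.012 ]
side 0.92 [ 50.  88. 178.] knob [ 0.3357 -0.3378  0.029 ] L/R mid at .014 [ 0.3383 -0.338   0.012 ]
side 0.86 [ 50.  87. 178.] knob [ 0.3017 -0.1859  0.029 ] L/R mid at .014 [ 0.3018 -0.1873  0.012 ]
side 0.84 [154. 156. 161.] knob [ 0.4511 -0.1418  0.029 ] L/R mid at .014 [ 0.4509 -0.1431  0.012 ][ WARN:0@1.345] global loadsave.cpp:1063 imwrite_ Unsupported depth image for selected encoder is fallbacked to CV_8U.
```

View pics/c1.png

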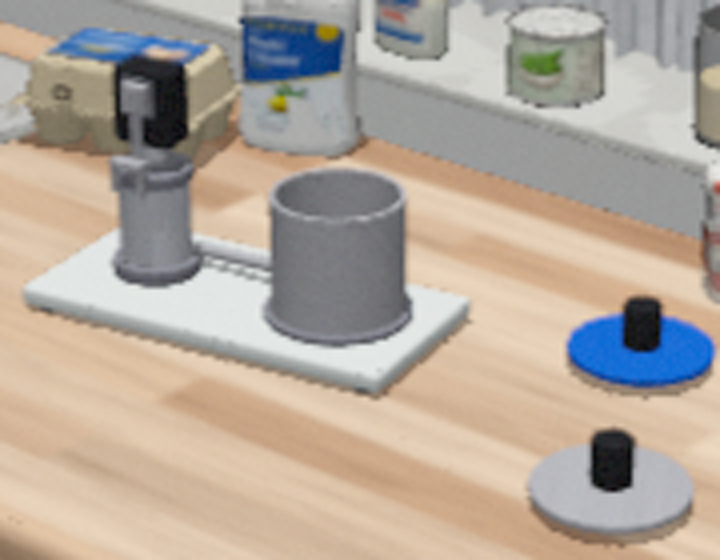

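View pics/c2.png

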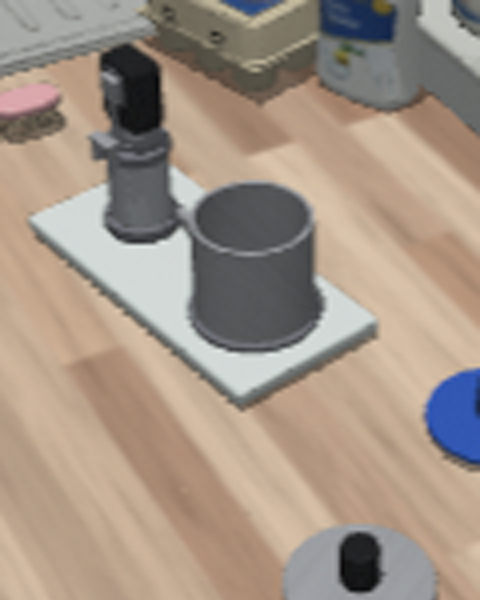

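The crop shows the grey steel lid at c1 (612,480), with the black knob. The canister rim ellipse is centred near c1 (338,195) and c2 (253,218). The button is at c1 (137,98), on the front of the handle. Now the station pose.

```bash
python3 - <<'E'
from h import *
from scipy.optimize import least_squares
S=read_camera("scene");D=read_camera("side")
A=lambda l:np.array(l)/4+[185,185]-.375
B=lambda l:np.array(l)/4+[225,155]-.375
r1=atz(S,A([338,195]),.103);r2=atz(D,B([253,218]),.103);print("rim",r1,r2)
# triangulation helper
def tri(u,v):
    (o1,d1),(o2,d2)=ray(S,u),ray(D,v);M=np.c_[d1,-d2];t=np.linalg.lstsq(M,o2-o1,rcond=None)[0]
    p,q=o1+t[0]*d1,o2+t[1]*d2;return (p+q)/2,np.linalg.norm(p-q)
print("rim tri",tri(A([338,195]),B([253,218])))
cs={"br":A([468,302]),"fr":A([377,383]),"fl":A([25,293]),"bl":A([110,235])}
cd={"fl":B([30,222]),"fr":B([242,398]),"br":B([376,325])}
for n,C,c in(("scene",S,cs),("side",D,cd)):
    p={k:atz(C,v,.018) for k,v in c.items()}
    print(n,{k:v[:2].round(4) for k,v in p.items()}, "front yaw of y-axis",np.degrees(np.arctan2(*(p["fl"]-p["fr"])[[1,0]])),"len",np.linalg.norm(p["fl"]-p["fr"]),"w",np.linalg.norm(p["br"]-p["fr"]))
# fit handle + rim + base: params x,y,yaw(of station y axis) of rim; rim ellipse contour points
def fit(z):
    x,y,a=z;ey=np.array([np.cos(a),np.sin(a),0]);ex=np.array([np.sin(a),-np.cos(a),0]);return np.array([x,y,0]),ex,ey
def res(z):
    o,ex,ey=fit(z[:3]);r=[]
    P=lambda a,b,h:o+ex*a+ey*b+np.array([0,0,h])
    r+=list((proj(S,P(0,0,.103))[0]-A([338,195])));r+=list((proj(D,P(0,0,.103))[0]-B([253,218])))
    off=z[3];xo=z[4]
    co={"fr":(-.065+xo,off),"br":(.065+xo,off),"fl":(-.065+xo,off+.27),"bl":(.065+xo,off+.27)}
    for C,c in((S,cs),(D,cd)):
        for k,v in c.items(): r+=list(proj(C,P(*co[k],.018))[0]-v)
    # button face centre
    r+=list(proj(S,P(-.0215,.14,.147))[0]-A([137,98]));
    return r
s=least_squares(res,[r1[0],r1[1],np.radians(90),-.065,0],loss="soft_l1")
o,ex,ey=fit(s.x);print(s.x,np.degrees(s.x[2]),"res",np.round(res(s.x),1))
h=o+.14*ey;print("handle",h,"ex",ex,"ey",ey)
for n,C in(("scene",S),("side",D)):
    im=C["frame"][:,:,::-1].copy()
    t=np.linspace(0,2*np.pi,90)
    for r,z,c in((.044,.103,(0,0,255)),(.04,.103,(0,255,0))):
        pass
    big=cv2.resize(im,None,fx=4,fy=4,interpolation=cv2.INTER_CUBIC)
    def dr(p,c): cv2.polylines(big,[np.int32(np.round((proj(C,p)+.375)*4))],True,c,1)
    dr(np.array([o+[.044*np.cos(a),.044*np.sin(a),.103] for a in t]),(0,0,255))
    for z in(.111,.166): dr(np.array([h+ex*a+ey*b+[0,0,z] for a,b in((-.015,-.022),(.015,-.022),(.015,.022),(-.015,.022))]),(0,255,255))
    dr(np.array([h+ex*-.0215+ey*b+[0,0,.147+q] for b,q in((-.009,-.01),(.009,-.01),(.009,.01),(-.009,.01))]),(255,0,255))
    cr=big[740:1200,740:1140] if n=="scene" else big[620:1080,900:1300]
    cv2.imwrite(f"/tmp/{n}.png",cr)
cv2.imwrite("pics/ov.png",np.hstack([cv2.imread("/tmp/scene.png"),cv2.imread("/tmp/side.png")]))
E
```

```text
rim [0.51281332 0.11540211 0.103     ] [0.51406404 0.11402012 0.103     ]
rim tri (array([0.51526668, 0.11703028, 0.10124944]), np.float64(0.0011584080754749287))
scene {'br': array([0.5818, 0.0629]), 'fr': array([0.4564, 0.0365]), 'fl': array([0.408 , 0.2954]), 'bl': array([0.5084, 0.3192])} front yaw of y-axis 100.5909352440705 len 0.26344061658317536 w 0.12812094247353262
side {'fl': array([0.4127, 0.2965]), 'fr': array([0.4628, 0.037 ]), 'br': array([0.5826, 0.0588])} front yaw of y-axis 100.92798187530943 len 0.26428692927886893 w 0.12178907148274946Traceback (most recent call last):
  File "<stdin>", line 32, in <module>
  File "<stdin>", line 19, in fit
ValueError: too many values to unpack (expected 3)
```

```bash
cat > fit.py <<'E'
from h import *
from scipy.optimize import least_squares
S=read_camera("scene");D=read_camera("side")
A=lambda l:np.array(l)/4+[185,185]-.375
B=lambda l:np.array(l)/4+[225,155]-.375
cs={"br":A([468,302]),"fr":A([377,383]),"fl":A([25,293])}
cd={"fl":B([30,222]),"fr":B([242,398]),"br":B([376,325])}
def fit(z):
    x,y,a=z[:3];return np.array([x,y,0]),np.array([np.sin(a),-np.cos(a),0]),np.array([np.cos(a),np.sin(a),0])
def res(z):
    o,ex,ey=fit(z);P=lambda a,b,h:o+ex*a+ey*b+np.array([0,0,h])
    r=[*(proj(S,P(0,0,.103))[0]-A([338,195])),*(proj(D,P(0,0,.103))[0]-B([253,218]))]
    off,xo=z[3:]
    co={"fr":(-.065+xo,off),"br":(.065+xo,off),"fl":(-.065+xo,off+.27)}
    for C,c in((S,cs),(D,cd)):
        for k,v in c.items(): r+=list(proj(C,P(*co[k],.018))[0]-v)
    return r+list(proj(S,P(-.0215,.14,.147))[0]-A([137,98]))
s=least_squares(res,[.5135,.115,np.radians(100),-.065,0],loss="soft_l1")
o,ex,ey=fit(s.x);print(s.x,np.degrees(s.x[2]),"res",np.round(res(s.x),1))
h=o+.14*ey;print("handle",h)
t=np.linspace(0,2*np.pi,90);out=[]
for n,C in(("scene",S),("side",D)):
    big=cv2.resize(C["frame"][:,:,::-1].copy(),None,fx=4,fy=4,interpolation=cv2.INTER_CUBIC)
    def dr(p,c): cv2.polylines(big,[np.int32(np.round((proj(C,p)+.375)*4))],True,c,1)
    dr(np.array([o+[.044*np.cos(a),.044*np.sin(a),.103] for a in t]),(0,0,255))
    for z in(.111,.166): dr(np.array([h+ex*a+ey*b+[0,0,z] for a,b in((-.015,-.022),(.015,-.022),(.015,.022),(-.015,.022))]),(0,255,255))
    dr(np.array([h+ex*-.0215+ey*b+[0,0,.147+q] for b,q in((-.009,-.01),(.009,-.01),(.009,.01),(-.009,.01))]),(255,0,255))
    out.append(big[740:1200,740:1140] if n=="scene" else big[620:1080,900:1300])
cv2.imwrite("pics/ov.png",np.hstack(out))
E
python3 fit.py
```

```text
[ 0.51453406  0.1149449   1.74062269 -0.0678576  -0.00441476] 99.73033362262971 res [ 0.6 -0.2 -0.  -0.2  2.3 -0.   0.4 -0.2 -0.7 -1.2 -1.  -0.9 -1.6  0.8
  1.  -0.2 -0.5  0.4]
handle [0.4908725  0.25293088 0.        ]
```

View pics/ov.png

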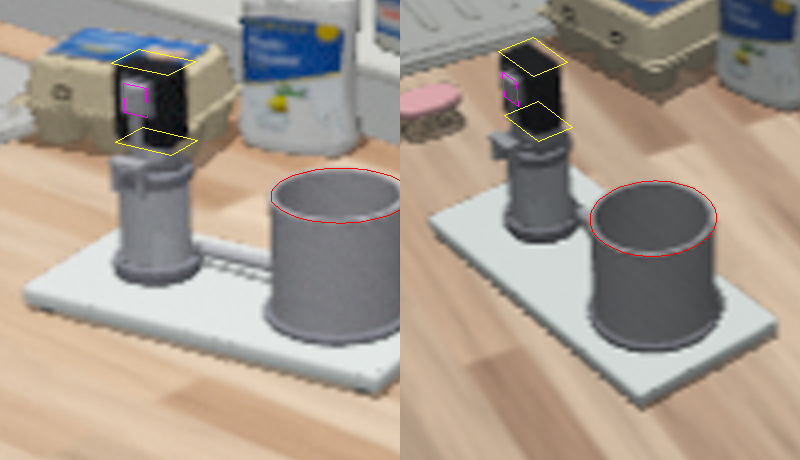

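The overlay fits the rim well (to about 1–2 mm). The handle overlay sits about 2 px to the right, so I'll refine it with the wrist camera from above. Moving over the station.

```bash
cat >> h.py <<'E'
def plan(xyz,yaw,n,grip,rp=(180,0),dp=3):
    o=get_obs();p=np.array(o["tool_pos"]);r=R.from_euler("xyz",o["tool_rot"],degrees=True)
    t=R.from_euler("xyz",[rp[0],rp[1],yaw],degrees=True);xyz=np.array(xyz)
    out=[]
    for i in range(n):
        f=1/(n-i); d=r.inv().apply((xyz-p)*f); rv=(r.inv()*t).as_rotvec()*f
        d=np.round(d,dp);rv=np.round(rv,3);p=p+r.apply(d);r=r*R.from_rotvec(rv)
        out.append([*map(float,d),*map(float,rv),grip])
    print(str(out).replace(" ","").replace("-0.0,","0,").replace("0.0,","0,"),"end",p.round(4),r.as_euler("xyz",degrees=True).round(2))
E
python3 -c "
from h import *
plan([.5,.14,.32],101,12,.087)"
```

```text
[[-0.036,-0.031,-0.008,0,0,0.09,0.087],[-0.039,-0.027,-0.008,0,0,0.09,0.087],[-0.041,-0.024,-0.008,0,0,0.09,0.087],[-0.043,-0.02,-0.008,0,0,0.09,0.087],[-0.045,-0.016,-0.008,0,0,0.09,0.087],[-0.046,-0.012,-0.008,0,0,0.09,0.087],[-0.047,-0.008,-0.008,0,0,0.091,0.087],[-0.048,-0.003,-0.008,0,0,0.09,0.087],[-0.048,0.001,-0.008,0,0,0.091,0.087],[-0.048,0.005,-0.008,0,0,0.09,0.087],[-0.047,0.01,-0.009,0,0,0.091,0.087],[-0.046,0.014,-0.008,0,0,0.09,0.087]] end [0.5002 0.1399 0.3196] [179.99  -0.   101.01]
```

>>> play_rows([
  [[-0.036, -0.031, -0.008, 0, 0, 0.09, 0.087], [-0.039, -0.027, -0.008, 0, 0, 0.09, 0.087], [-0.041, -0.024, -0.008, 0, 0, 0.09, 0.087], [-0.043, -0.02, -0.008, 0, 0, 0.09, 0.087], [-0.045, -0.016, -0.008, 0, 0, 0.09, 0.087], [-0.046, -0.012, -0.008, 0, 0, 0.09, 0.087], [-0.047, -0.008, -0.008, 0, 0, 0.091, 0.087], [-0.048, -0.003, -0.008, 0, 0, 0.09, 0.087], [-0.048, 0.001, -0.008, 0, 0, 0.091, 0.087], [-0.048, 0.005, -0.008, 0, 0, 0.09, 0.087], [-0.047, 0.01, -0.009, 0, 0, 0.091, 0.087], [-0.046, 0.014, -0.008, 0, 0, 0.09, 0.087]],
])

```text
time_s: 2.9
tool_pos: [0.501, 0.1381, 0.3205]
tool_rot: [179.9, -0.0, 100.8]
force: [0.3, 0.5, -0.4]
grip_width: 0.0872
grasp_force: 0.0
```

```bash
python3 - <<'E'
from h import *
o=get_obs();print(o["tool_pos"],o["tool_rot"],o["qpos"])
c=read_camera("wrist");cv2.imwrite("pics/w1.png",c["frame"][:,:,::-1])
V=np.array(c["view"]);print((-V[:3,:3].T@V[:3,3]).round(3),V[:3,:3].round(2).tolist())
print(proj(c,[[.5135,.115,.103],[.4868,.2524,.147],[.4868,.2524,.166],[.451,-.1415,.029]]))
E
```

```text
[0.50095957 0.13814997 0.32045205] [ 1.79925058e+02 -4.30121415e-02  1.00800171e+02] [-4.24367292e+01 -2.56385469e-02  2.42574300e+01  9.31690120e+01
 -2.25331275e-02  8.67745171e+01 -7.37789947e+00]
[0.485 0.214 0.482] [[0.98, 0.19, 0.0], [-0.18, 0.94, -0.28], [-0.05, 0.28, 0.96]]
[[331.97378077 230.29368652]
 [333.58972664  71.21389945]
 [334.26790276  68.09920991]
 [247.36757533 390.39561917]]
```

View pics/w1.png

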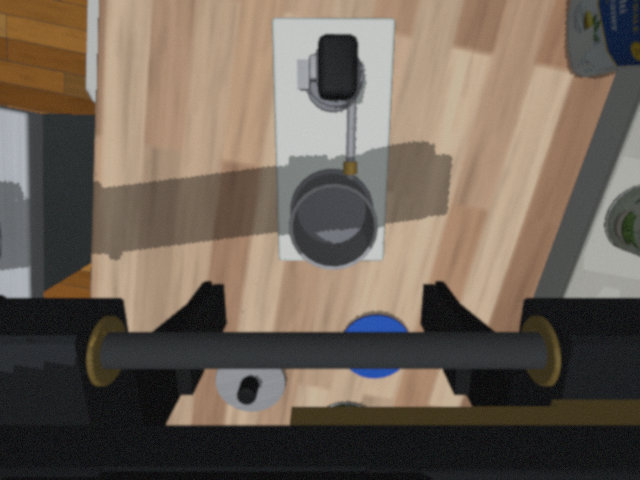

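The wrist view shows the station nearly aligned with the tool. The rim outer edge spans x 291–377 and y 184–268. The handle top centre is at about (338,63), and the button/latch tab is on the left, which is the front. The steel lid is at (250,385).

```bash
python3 - <<'E'
from h import *
c=read_camera("wrist")
f=c["frame"].astype(int)
print("rim",atz(c,(334,226.3),.103))
k=(f.max(2)<45);k[110:]=0;k[:,:290]=0;k[:,370:]=0
n,l,st,ce=cv2.connectedComponentsWithStats(k.astype(np.uint8));i=1+st[1:,4].argmax();print(st[i],ce[i])
x,y,w,h=st[i][:4];print("top",atz(c,(x+w/2-.5,y+27.5),.166))
a=atz(c,(333.5,18),.018);b=atz(c,(331,261),.018);print("base ends",a,b,np.degrees(np.arctan2(*(a-b)[[1,0]])),np.linalg.norm(a-b))
def corners(h0,ang,z):
    e=np.array([np.cos(ang),np.sin(ang)]);g=np.array([-e[1],e[0]])
    return np.array([[*(h0+e*a*.015+g*b*.022),z] for a in(-1,1) for b in(-1,1)])
for h0 in([.4875,.2545],[.4868,.2524]):
    q=np.r_[proj(c,corners(np.array(h0),np.radians(10.5),.166)),proj(c,corners(np.array(h0),np.radians(10.5),.111))];print(q.min(0),q.max(0))
for s in silhouettes("wrist","canister_rim")[:1]: print(s["extent"],s["p"])
for s in silhouettes("wrist","handle_grip")[:2]: print("handle",s["extent"],s["p"])
plan([.453,-.1415,.15],75,8,.06)
E
```

```text
rim [0.52045556 0.10811011 0.103     ]
[ 311   19   39   67 1996] [330.51002004  49.88176353]
top [0.48863485 0.25609462 0.166     ]
base ends [0.48655175 0.30693962 0.018     ] [0.53139808 0.04207928 0.018     ] 99.61021281032919 0.2686302092552421
[306.64365575  14.33465322] [348.99852321  87.03139357]
[305.19808473  17.40754668] [347.47033135  89.41401963]
[263.6, 4.0, 388.3, 263.6] 0.58
handle [303.1, 14.8, 350.2, 89.1] 0.97
[[-0.033,-0.012,0.021,0,0,0.056,0.06],[-0.034,-0.011,0.021,0,0,0.056,0.06],[-0.035,-0.009,0.021,0,0,0.057,0.06],[-0.035,-0.007,0.021,0,0,0.056,0.06],[-0.035,-0.005,0.021,0,0,0.057,0.06],[-0.035,-0.002,0.022,0,0,0.056,0.06],[-0.036,-0.001,0.021,0,0,0.057,0.06],[-0.035,0.002,0.022,0,-0.001,0.056,0.06]] end [ 0.4532 -0.1412  0.1496] [1.7999e+02 1.0000e-02 7.5010e+01]
```

```bash
cat > rim.py <<'E'
from h import *
from scipy.ndimage import map_coordinates
def grad(c):
    g=cv2.GaussianBlur(cv2.cvtColor(c["frame"],cv2.COLOR_RGB2GRAY).astype(float),(0,0),1.0)
    return np.hypot(cv2.Sobel(g,cv2.CV_64F,1,0),cv2.Sobel(g,cv2.CV_64F,0,1))
def score(c,g,P): q=proj(c,P);return np.minimum(map_coordinates(g,[q[:,1],q[:,0]],order=1),150).mean()
t=np.linspace(0,2*np.pi,120,endpoint=False)
def circ(x,y,r,z): return np.c_[x+r*np.cos(t),y+r*np.sin(t),0*t+z]
def rimsearch(cams,x0,y0,rs,zs,w=.008):
    gr={n:(c,grad(c)) for n,c in cams.items()}
    for n in list(gr)+["all"]:
        best=(-1,)
        for dx in np.arange(-w,w+1e-9,.0005):
            for dy in np.arange(-w,w+1e-9,.0005):
                v=sum(score(*gr[m],circ(x0+dx,y0+dy,r,z)) for m in (gr if n=="all" else [n]) for r,z in zip(rs,zs))
                if v>best[0]: best=(v,x0+dx,y0+dy)
        print(n,np.round(best,4))
if __name__=="__main__":
    cams={n:read_camera(n) for n in("scene","side","wrist")}
    print(get_obs()["tool_pos"],get_obs()["tool_rot"])
    rimsearch(cams,.5135,.115,[.044,.040],[.103,.103])
    c=cams["wrist"];g=grad(c);best=(-1,)
    s=np.linspace(-1,1,25)
    for a in np.radians(np.arange(7,15,1)):
        e=np.array([np.cos(a),np.sin(a)]);q=np.array([-e[1],e[0]])
        for x in np.arange(.480,.497,.0005):
            for y in np.arange(.245,.262,.0005):
                pts=[np.array([x,y])+e*u*.015+q*v*.022 for u,v in [(k,-1) for k in s*.7]*0+[(-1,k) for k in s*.7]+[(1,k) for k in s*.7]+[(k,1) for k in s*.7]]
                v=score(c,g,np.c_[np.array(pts),np.full(len(pts),.166)])
                if v>best[0]:best=(v,x,y,np.degrees(a))
    print("handle",np.round(best,4))
E
python3 rim.py
```

```text
[0.49930271 0.14164299 0.31920362] [-1.79957894e+02 -2.66941210e-02  1.01192534e+02]
scene [2.148502e+02 5.130000e-01 1.180000e-01]
side [2.290618e+02 5.125000e-01 1.210000e-01]
wrist [1.635662e+02 5.140000e-01 1.175000e-01]
all [5.945995e+02 5.140000e-01 1.180000e-01]
handle [140.6879   0.4885   0.254   12.    ]
```

>>> play_rows([
  [[-0.033, -0.012, 0.021, 0, 0, 0.056, 0.06], [-0.034, -0.011, 0.021, 0, 0, 0.056, 0.06], [-0.035, -0.009, 0.021, 0, 0, 0.057, 0.06], [-0.035, -0.007, 0.021, 0, 0, 0.056, 0.06], [-0.035, -0.005, 0.021, 0, 0, 0.057, 0.06], [-0.035, -0.002, 0.022, 0, 0, 0.056, 0.06], [-0.036, -0.001, 0.021, 0, 0, 0.057, 0.06], [-0.035, 0.002, 0.022, 0, 0, 0.056, 0.06], [0, 0, 0, 0, 0, 0, 0.06], [0, 0, 0, 0, 0, 0, 0.06], [0, 0, 0, 0, 0, 0, 0.06]],
])

```text
time_s: 4.35
tool_pos: [0.4543, -0.1383, 0.15]
tool_rot: [180.0, -0.0, 75.4]
force: [0.4, -0.0, -0.3]
grip_width: 0.0599
grasp_force: 0.0
```

```bash
python3 - <<'E'
from h import *
o=get_obs();print(o["tool_pos"],o["tool_rot"])
for n in("scene","side","wrist"):
    c=read_camera(n)
    for s in silhouettes(n,"lid_knob"):
        m=s["pixels"];f=c["frame"].astype(int)
        col=np.median(f[m],0)
        if col[2]-col[0]>60: continue
        k=m&(f.max(2)<60);ky,kx=np.nonzero(k)
        print(n,round(s["p"],2),col,s["extent"],"knob",len(kx),atz(c,(kx.mean(),ky.mean()),.029).round(4) if len(kx) else 0)
plan([.4512,-.1415,.019],75,8,.06)
E
```

```text
[ 0.4542916  -0.13832614  0.15002038] [ 1.79958781e+02 -4.60462145e-02  7.53779788e+01]
scene 0.93 [121. 121. 125.] [316.7, 296.3, 358.4, 316.3] knob 138 [ 0.4517 -0.1406  0.029 ]
scene 0.62 [113.5 115.  118.5] [214.3, 204.5, 221.7, 223.0] knob 0 0
side 0.71 [103. 104. 106.] [293.8, 282.9, 341.1, 315.3] knob 133 [ 0.4518 -0.141   0.029 ]
wrist 0.84 [113. 115. 118.] [258.4, 162.3, 384.3, 284.4] knob 1097 [ 0.4515 -0.1409  0.029 ]
[[0,0,0.016,0,0,0.001,0.06],[0,0,0.016,0,0,0,0.06],[0,0,0.016,0,0,0.001,0.06],[-0.001,0,0.017,0,0,0,0.06],[0,-0.001,0.016,0,0,0.001,0.06],[-0.001,0,0.017,0,0,0,0.06],[0,-0.001,0.016,0,0,0.001,0.06],[-0.001,0,0.017,0.001,0,0,0.06]] end [ 0.4512 -0.142   0.0189] [-1.7998e+02 -2.0000e-02  7.5020e+01]
```

>>> play_rows([
  [[0, -0.001, 0.02, 0, 0, 0, 0.06], [0, -0.001, 0.025, 0, 0, 0, 0.06], [0, 0, 0.025, 0, 0, 0, 0.06], [0, 0, 0.025, 0, 0, 0, 0.06], [0, 0, 0.015, 0, 0, 0, 0.06], [0, 0, 0.01, 0, 0, 0, 0.06], [0, 0, 0, 0, 0, 0, 0.06], [0, 0, 0, 0, 0, 0, 0.06], [0, 0, 0, 0, 0, 0, 0.06]],
])

```text
time_s: 5.55
tool_pos: [0.4524, -0.1399, 0.0305]
tool_rot: [179.9, -0.0, 75.2]
force: [0.4, 0.2, 0.6]
grip_width: 0.0599
grasp_force: 0.0
```

```bash
python3 - <<'E'
from h import *
o=get_obs();print(o["tool_pos"],o["tool_rot"],o["force"])
plan([.4515,-.141,.0185],75,2,.06)
E
```

```text
[ 0.45241507 -0.13992817  0.03048558] [ 1.79895884e+02 -3.51227227e-02  7.51661553e+01] [0.41130863 0.16309865 0.57361546]
[[-0.001,0,0.006,0.001,0,0.001,0.06],[0,-0.001,0.006,0.001,-0.001,0.002,0.06]] end [ 0.4512 -0.1406  0.0185] [-1.7999e+02  2.0000e-02  7.4990e+01]
```

>>> play_rows([
  [[-0.001, 0, 0.006, 0, 0, 0, 0.06], [0, -0.001, 0.005, 0, 0, 0, 0.06], [0, 0, 0, 0, 0, 0, 0.06], [0, 0, 0, 0, 0, 0, 0.0], [0, 0, 0, 0, 0, 0, 0.0], [0, 0, 0, 0, 0, 0, 0.0], [0, 0, 0, 0, 0, 0, 0.0], [0, 0, 0, 0, 0, 0, 0.0]],
], force=25)

```text
time_s: 6.35
tool_pos: [0.4505, -0.1406, 0.0187]
tool_rot: [180.0, -0.0, 75.2]
force: [0.5, 0.1, -0.3]
grip_width: 0.0281
grasp_force: 0.2
```

>>> play_rows([
  [[0, 0, 0, 0, 0, 0, 0.0], [0, 0, 0, 0, 0, 0, 0.0], [0, 0, -0.01, 0, 0, 0, 0.0], [0, 0, -0.02, 0, 0, 0, 0.0], [0, 0, -0.03, 0, 0, 0, 0.0], [0, 0, -0.03, 0, 0, 0, 0.0], [0, 0, -0.03, 0, 0, 0, 0.0], [0, 0, -0.03, 0, 0, 0, 0.0], [0, 0, -0.02, 0, 0, 0, 0.0], [0, 0, -0.01, 0, 0, 0, 0.0], [0, 0, 0, 0, 0, 0, 0.0]],
])

```text
time_s: 7.45
tool_pos: [0.4509, -0.1408, 0.1998]
tool_rot: [179.9, -0.1, 75.2]
force: [0.4, -0.5, -1.8]
grip_width: 0.0252
grasp_force: 25.0
```

```bash
python3 - <<'E'
from h import *
o=get_obs();print(o["tool_pos"],o["tool_rot"],o["force"],o["grip_width"],o["grasp_force"])
c=read_camera("wrist");cv2.imwrite("pics/w2.png",c["frame"][:,:,::-1])
plan([.5138,.1165,.195],101,9,0.)
E
```

```text
[ 0.45088792 -0.14076916  0.19979763] [ 1.79864317e+02 -5.83634343e-02  7.51537555e+01] [ 0.35685866 -0.46332385 -1.80091054] 0.025240771808181663 25.000026812776923
[[0.029,0,0,0,0,-0.05,0.0],[0.029,0.001,0,0,0,-0.05,0.0],[0.029,0.002,0.001,0,0,-0.05,0.0],[0.029,0.004,0,0,0,-0.05,0.0],[0.029,0.005,0.001,0,0,-0.05,0.0],[0.029,0.007,0,0,0,-0.05,0.0],[0.029,0.008,0.001,0,0,-0.05,0.0],[0.028,0.01,0,0,0,-0.05,0.0],[0.027,0.011,0.001,0,0,-0.051,0.0]] end [0.5135 0.1163 0.1946] [ 1.7998e+02 -2.0000e-02  1.0100e+02]
```

View pics/w2.png

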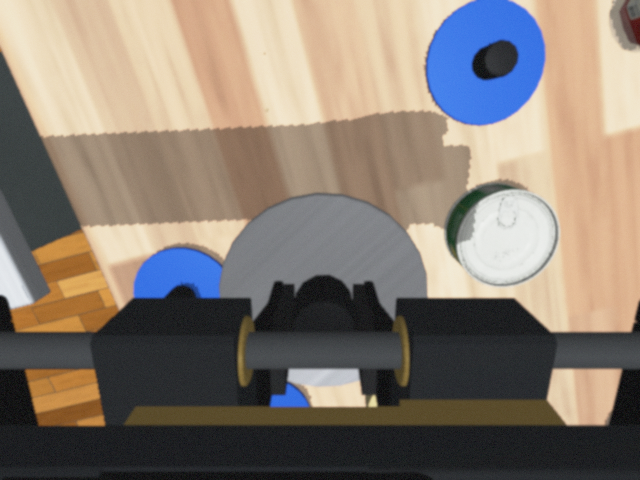

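The wrist view shows the steel lid held level: disc centre about (323,290), knob between the fingers. Carrying it over the rim.

>>> play_rows([
  [[0.029, 0, 0, 0, 0, -0.05, 0], [0.029, 0.001, 0, 0, 0, -0.05, 0], [0.029, 0.002, 0.001, 0, 0, -0.05, 0], [0.029, 0.004, 0, 0, 0, -0.05, 0], [0.029, 0.005, 0.001, 0, 0, -0.05, 0], [0.029, 0.007, 0, 0, 0, -0.05, 0], [0.029, 0.008, 0.001, 0, 0, -0.05, 0], [0.028, 0.01, 0, 0, 0, -0.05, 0], [0.027, 0.011, 0.001, 0, 0, -0.05, 0], [0, 0, 0, 0, 0, 0, 0], [0, 0, 0, 0, 0, 0, 0], [0, 0, 0, 0, 0, 0, 0]],
])

```text
time_s: 8.7
tool_pos: [0.5138, 0.1157, 0.1945]
tool_rot: [-180.0, 0.0, 100.9]
force: [0.3, -0.7, -2.6]
grip_width: 0.0253
grasp_force: 25.0
```

```bash
python3 - <<'E'
from rim import *
read_camera("wrist")
o=get_obs();p=o["tool_pos"];print(p,o["tool_rot"])
# compare lid flange (bottom edge z=p-.010.. ) and rim in the same cameras
cams={n:read_camera(n) for n in("scene","side")}
p=get_obs()["tool_pos"]
print("flange");rimsearch(cams,p[0],p[1],[.048],[p[2]-.010],w=.006)
print("rim r44 only/ bottom part visible")
rimsearch(cams,.5138,.1165,[.044,.040],[.103,.103],w=.005)
out=[]
for n,c in cams.items():
    big=cv2.resize(c["frame"][:,:,::-1].copy(),None,fx=4,fy=4,interpolation=cv2.INTER_CUBIC)
    for q,col in((circ(p[0],p[1],.048,p[2]-.010),(0,255,0)),(circ(.5138,.1165,.044,.103),(0,0,255)),(circ(.5138,.1165,.040,.103),(0,255,255))): cv2.polylines(big,[np.int32((proj(c,q)+.375)*4)],True,col,1)
    u=(proj(c,[.5138,.1165,.13])[0]*4).astype(int);out.append(big[u[1]-260:u[1]+260,u[0]-200:u[0]+200])
cv2.imwrite("pics/ov2.png",np.hstack(out))
E
```

```text
[0.51378473 0.11535232 0.1945679 ] [-1.79992265e+02  2.05954087e-02  1.00862935e+02]
flange
scene [94.7409  0.5093  0.1123]
side [1.236141e+02 5.133000e-01 1.148000e-01]
all [2.128184e+02 5.118000e-01 1.128000e-01]
rim r44 only/ bottom part visible
scene [2.024462e+02 5.143000e-01 1.165000e-01]
side [2.058548e+02 5.168000e-01 1.210000e-01]
all [4.050447e+02 5.148000e-01 1.185000e-01]
```

View pics/ov2.png

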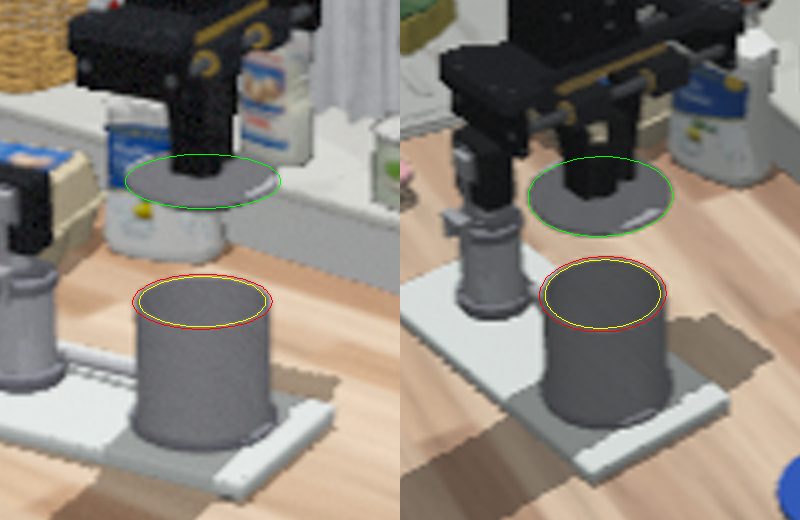

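Both overlays match: the lid is centred over the rim to about 1 mm. Lowering.

>>> play_rows([
  [[0.001, 0, 0.02, 0, 0, 0, 0], [0, 0, 0.02, 0, 0, 0, 0], [0, 0, 0.015, 0, 0, 0, 0], [0, 0, 0.01, 0, 0, 0, 0], [0, 0, 0.005, 0, 0, 0, 0], [0, 0, 0.002, 0, 0, 0, 0], [0, 0, 0.002, 0, 0, 0, 0], [0, 0, 0, 0, 0, 0, 0], [0, 0, 0, 0, 0, 0, 0]],
])

```text
time_s: 9.75
tool_pos: [0.5139, 0.1174, 0.1211]
tool_rot: [179.9, -0.0, 100.9]
force: [-0.2, 0.7, -1.7]
grip_width: 0.0252
grasp_force: 25.0
```

>>> play_rows([
  [[0, 0, 0.002, 0, 0, 0, 0], [0, 0, 0.002, 0, 0, 0, 0], [0, 0, 0.001, 0, 0, 0, 0], [0, 0, 0, 0, 0, 0, 0], [0, 0, 0, 0, 0, 0, 0]],
])

```text
time_s: 10.25
tool_pos: [0.5135, 0.1173, 0.1155]
tool_rot: [180.0, 0.0, 100.9]
force: [-0.3, -0.1, -0.9]
grip_width: 0.0256
grasp_force: 25.0
```

>>> play_rows([
  [[0, 0, 0.001, 0, 0, 0, 0], [0, 0, 0.001, 0, 0, 0, 0], [0, 0, 0, 0, 0, 0, 0], [0, 0, 0, 0, 0, 0, 0], [0, 0, 0, 0, 0, 0, 0]],
])

```text
time_s: 10.75
tool_pos: [0.5136, 0.1173, 0.1137]
tool_rot: [180.0, -0.0, 100.9]
force: [0.1, 0.8, 0.9]
grip_width: 0.0252
grasp_force: 25.0
```

>>> play_rows([
  [[0, 0, 0.001, 0, 0, 0, 0], [0, 0, 0, 0, 0, 0, 0], [0, 0, 0, 0, 0, 0, 0]],
])

```text
time_s: 11.05
tool_pos: [0.5136, 0.1173, 0.1136]
tool_rot: [180.0, -0.0, 100.9]
force: [-3.2, -0.4, 6.8]
grip_width: 0.0253
grasp_force: 25.0
```

Contact at the expected seated height. Releasing and rising.

>>> play_rows([
  [[0, 0, 0, 0, 0, 0, 0.05], [0, 0, 0, 0, 0, 0, 0.05], [0, 0, 0, 0, 0, 0, 0.05], [0, 0, 0, 0, 0, 0, 0.05], [0, 0, -0.01, 0, 0, 0, 0.06], [0, 0, -0.02, 0, 0, 0, 0.06], [0, 0, -0.03, 0, 0, 0, 0.07], [0, 0, -0.04, 0, 0, 0, 0.07], [0, 0, -0.04, 0, 0, 0, 0.07], [0, 0, -0.03, 0, 0, 0, 0.07], [0, 0, 0, 0, 0, 0, 0.07], [0, 0, 0, 0, 0, 0, 0.07]],
])

```text
time_s: 12.25
tool_pos: [0.5138, 0.1173, 0.2835]
tool_rot: [179.9, -0.0, 100.9]
force: [-0.4, 0.1, -0.2]
grip_width: 0.0699
grasp_force: 0.0
```

```bash
python3 - <<'E'
from rim import *
read_camera("wrist")
cams={n:read_camera(n) for n in("scene","side","wrist")};o=get_obs();print(o["tool_pos"],o["tool_rot"],o["force"])
out=[]
for n in("scene","side"):
    c=cams[n];big=cv2.resize(c["frame"][:,:,::-1].copy(),None,fx=4,fy=4,interpolation=cv2.INTER_CUBIC)
    cv2.polylines(big,[np.int32((proj(c,circ(.5138,.1165,.048,.109))+.375)*4)],True,(0,255,0),1)
    u=(proj(c,[.5138,.1165,.13])[0]*4).astype(int);out.append(big[u[1]-200:u[1]+160,u[0]-220:u[0]+180])
cv2.imwrite("pics/ov3.png",np.hstack(out))
c=cams["wrist"];cv2.imwrite("pics/w3.png",c["frame"][:,:,::-1])
for n in cams:
  for t in("handle_grip","button_face"):
    for s in silhouettes(n,t)[:1]: print(n,t,s["p"],s["extent"])
for h in([.4885,.254],[.4868,.2524]):
    e=np.array([np.cos(np.radians(10.7)),np.sin(np.radians(10.7))]);g=np.array([-e[1],e[0]])
    P=np.array([[*(np.array(h)+e*a+g*b),z] for a in(-.015,.015) for b in(-.022,.022) for z in(.111,.166)])
    for n in cams: q=proj(cams[n],P);print(h,n,q.min(0).round(1),q.max(0).round(1))
E
```

```text
[0.51272005 0.11711444 0.28120544] [-1.79860204e+02  3.04704694e-02  1.00946108e+02] [ 0.18415468 -0.76876497 -0.09406748]
scene handle_grip 0.95 [211.1, 198.9, 231.7, 226.3]
side handle_grip 0.86 [250.7, 168.2, 263.3, 188.3]
side button_face 0.39 [247.3, 174.0, 254.9, 188.0]
wrist handle_grip 0.94 [297.7, 2.0, 355.0, 65.0]
wrist button_face 0.56 [293.1, 8.1, 306.1, 45.2]
[0.4885, 0.254] scene [211.5 197.1] [233.  223.4]
[0.4885, 0.254] side [248.2 164. ] [266.7 189.9]
[0.4885, 0.254] wrist [304.  -22.9] [353.6  67.5]
[0.4868, 0.2524] scene [211.5 197.4] [233.  223.8]
[0.4868, 0.2524] side [247.8 164.4] [266.4 190.3]
[0.4868, 0.2524] wrist [300.8 -20.5] [350.3  69.3]
```

View pics/ov3.png

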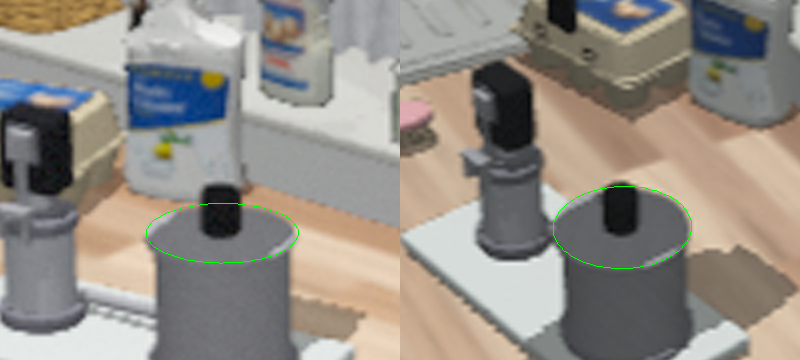

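The lid sits level on the rim: the predicted flange ellipse coincides in both views, with the knob centred. Now the handle.

```bash
python3 -c "
from h import *
plan([.4887,.2543,.230],100.7,6,.08)"
```

```text
[[0.023,0,0.009,0,0,0.001,0.08],[0.023,0,0.009,0,0,0.001,0.08],[0.023,0,0.009,0,0,0.001,0.08],[0.023,0.001,0.008,0,0,0,0.08],[0.024,0,0.009,0,0,0.001,0.08],[0.023,0.001,0.008,-0.001,0,0,0.08]] end [0.4892 0.2541 0.2302] [1.7998e+02 1.0000e-02 1.0071e+02]
```

>>> play_rows([
  [[0.023, 0, 0.009, 0, 0, 0.001, 0.08], [0.023, 0, 0.009, 0, 0, 0.001, 0.08], [0.023, 0, 0.009, 0, 0, 0.001, 0.08], [0.023, 0.001, 0.008, 0, 0, 0, 0.08], [0.024, 0, 0.009, 0, 0, 0.001, 0.08], [0.023, 0.001, 0.008, 0, 0, 0, 0.08], [0, 0, 0, 0, 0, 0, 0.08], [0, 0, 0, 0, 0, 0, 0.08], [0, 0, 0, 0, 0, 0, 0.08]],
])

```text
time_s: 13.65
tool_pos: [0.4901, 0.2529, 0.231]
tool_rot: [180.0, 0.0, 100.6]
force: [-0.1, -0.1, 0.2]
grip_width: 0.0797
grasp_force: 0.0
```

```bash
python3 - <<'E'
from h import *
o=get_obs();print(o["tool_pos"],o["tool_rot"],o["force"])
plan([.4887,.2543,.128],100.7,6,.08)
c=read_camera("wrist");cv2.imwrite("pics/w4.png",c["frame"][:,:,::-1])
print(proj(c,[[.4887,.2543,.166]]))
E
```

```text
[0.49005459 0.25290448 0.23097695] [1.79958768e+02 2.19744368e-02 1.00615423e+02] [-0.11081385 -0.05318554  0.22876508]
[[0,0,0.017,0,0,0,0.08],[0,0,0.017,0,0,0,0.08],[0,0,0.017,0,0,0,0.08],[0.001,0,0.017,0,0,0,0.08],[0,-0.001,0.017,0,0,-0.001,0.08],[0.001,0,0.018,0.001,0,0,0.08]] end [0.4888 0.2547 0.128 ] [-1.7998e+02  2.0000e-02  1.0067e+02]
[[322.8334282  253.82724052]]
```

View pics/w4.png

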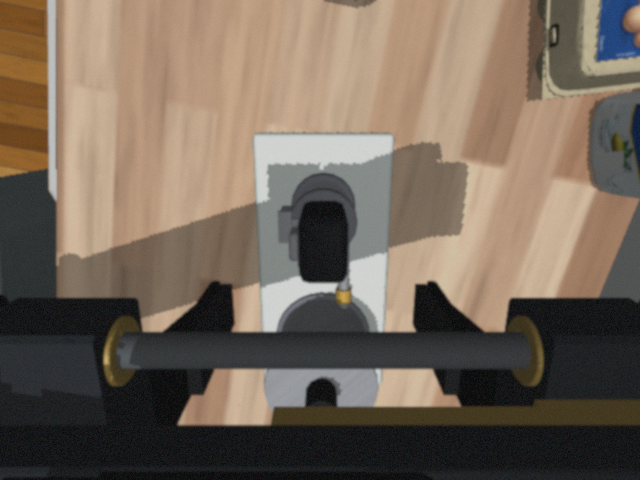

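```bash
python3 - <<'E'
from h import *
c=read_camera("wrist");o=get_obs();print(o["tool_pos"],o["tool_rot"])
f=c["frame"].astype(int);k=(f.max(2)<40);k[:150]=0;k[285:]=0;k[:,:270]=0;k[:,380:]=0
n,l,st,ce=cv2.connectedComponentsWithStats(k.astype(np.uint8));i=1+st[1:,4].argmax();print("blob",st[i][:2],st[i][:2]+st[i][2:4])
for s in silhouettes("wrist","handle_grip")[:2]: print(s["p"],s["extent"])
e=np.array([np.cos(np.radians(10.6)),np.sin(np.radians(10.6))]);g=np.array([-e[1],e[0]])
for h in([.4887,.2543],[.4887,.2573]):
  for zs in((.166,),(.111,)):
    P=np.array([[*(np.array(h)+e*a+g*b),z] for a in(-.015,.015) for b in(-.022,.022) for z in zs])
    q=proj(c,P);print(h,zs,q.min(0).round(1),q.max(0).round(1))
E
```

```text
[0.49007164 0.25292638 0.23115551] [ 1.79945122e+02 -9.53677365e-03  1.00591366e+02]
blob [298 201] [347 281]
0.68 [289.1, 200.4, 345.8, 284.6]
[0.4887, 0.2543] (0.166,) [296.9 217.8] [348.5 287.8]
[0.4887, 0.2543] (0.111,) [301.7 199.9] [343.7 258.2]
[0.4887, 0.2573] (0.166,) [297.7 212.8] [349.5 283.3]
[0.4887, 0.2573] (0.111,) [302.4 195.8] [344.6 254.5]
```

>>> play_rows([
  [[0, 0, 0.017, 0, 0, 0, 0.08], [0.001, 0, 0.02, 0, 0, 0, 0.08], [0, -0.001, 0.02, 0, 0, 0, 0.08], [0.001, 0, 0.02, 0, 0, 0, 0.08], [0.001, 0, 0.016, 0, 0, 0, 0.08], [0, 0, 0.01, 0, 0, 0, 0.08], [0, 0, 0, 0, 0, 0, 0.08], [0, 0, 0, 0, 0, 0, 0.08]],
])

```text
time_s: 14.6
tool_pos: [0.4883, 0.2569, 0.1282]
tool_rot: [180.0, -0.0, 100.7]
force: [0.2, -0.0, 1.1]
grip_width: 0.08
grasp_force: 0.0
```

>>> play_rows([
  [[0, 0, 0, 0, 0, 0, 0.045], [0, 0, 0, 0, 0, 0, 0.045], [0, 0, 0, 0, 0, 0, 0.045], [0, 0, 0, 0, 0, 0, 0.045], [0, 0, 0, 0, 0, 0, 0.045]],
], force=40)

```text
time_s: 15.1
tool_pos: [0.4879, 0.257, 0.1277]
tool_rot: [180.0, -0.0, 100.7]
force: [-0.4, -0.1, -0.1]
grip_width: 0.0491
grasp_force: 0.0
```

>>> play_rows([
  [[0, 0, 0, 0, 0, 0, 0], [0, 0, 0, 0, 0, 0, 0], [0, 0, 0, 0, 0, 0, 0], [0, 0, 0, 0, 0, 0, 0], [0, 0, 0, 0, 0, 0, 0], [0, 0, 0, 0, 0, 0, 0]],
], force=40)

```text
time_s: 15.7
tool_pos: [0.4886, 0.2571, 0.1276]
tool_rot: [179.9, -0.0, 100.7]
force: [4.1, 1.3, -1.6]
grip_width: 0.0309
grasp_force: 40.0
```

Button is in (width 31 mm). Pulling straight up.

>>> play_rows([
  [[0, 0.0005, -0.004, 0, 0, 0, 0], [0, 0, -0.008, 0, 0, 0, 0], [0, 0, -0.01, 0, 0, 0, 0], [0, 0, -0.01, 0, 0, 0, 0], [0, 0, -0.01, 0, 0, 0, 0], [0, 0, -0.01, 0, 0, 0, 0], [0, 0, -0.01, 0, 0, 0, 0], [0, 0, -0.01, 0, 0, 0, 0], [0, 0, -0.008, 0, 0, 0, 0], [0, 0, -0.004, 0, 0, 0, 0], [0, 0, 0, 0, 0, 0, 0], [0, 0, 0, 0, 0, 0, 0]],
])

```text
time_s: 16.9
tool_pos: [0.4884, 0.257, 0.2113]
tool_rot: [180.0, 0.0, 100.7]
force: [6.0, 1.3, -7.6]
grip_width: 0.0308
grasp_force: 40.0
```

>>> play_rows([
  [[0, 0, -0.003, 0, 0, 0, 0], [0, 0, -0.002, 0, 0, 0, 0], [0, 0, -0.001, 0, 0, 0, 0], [0, 0, 0, 0, 0, 0, 0], [0, 0, 0, 0, 0, 0, 0], [0, 0, 0, 0, 0, 0, 0]],
])

```text
time_s: 17.5
tool_pos: [0.4884, 0.257, 0.2171]
tool_rot: [180.0, 0.0, 100.7]
force: [5.0, 2.3, -8.7]
grip_width: 0.0307
grasp_force: 40.0
```

>>> play_rows([
  [[0, 0, -0.001, 0, 0, 0, 0], [0, 0, 0, 0, 0, 0, 0], [0, 0, 0, 0, 0, 0, 0]],
])

```text
time_s: 17.8
tool_pos: [0.4883, 0.257, 0.2177]
tool_rot: [-180.0, 0.0, 100.7]
force: [6.4, 2.7, -10.9]
grip_width: 0.0308
grasp_force: 40.0
```

>>> play_rows([
  [[0, 0, -0.001, 0, 0, 0, 0], [0, 0, 0, 0, 0, 0, 0], [0, 0, 0, 0, 0, 0, 0], [0, 0, 0, 0, 0, 0, 0]],
])

```text
time_s: 18.2
tool_pos: [0.4883, 0.2569, 0.2178]
tool_rot: [-180.0, 0.1, 100.7]
force: [7.9, 3.3, -13.8]
grip_width: 0.0307
grasp_force: 40.0
```

```bash
python3 - <<'E'
from rim import *
o=get_obs();print(o["time_s"],o["tool_pos"],o["force"],o["grip_width"])
out=[]
for n in("scene","side"):
    c=read_camera(n);big=cv2.resize(c["frame"][:,:,::-1].copy(),None,fx=4,fy=4,interpolation=cv2.INTER_CUBIC)
    u=(proj(c,[.50,.19,.15])[0]*4).astype(int);out.append(big[u[1]-300:u[1]+260,u[0]-200:u[0]+200])
cv2.imwrite("pics/end.png",np.hstack(out))
print(get_obs()["tool_pos"],get_obs()["force"])
E
```

```text
18.2 [0.48828015 0.25694987 0.21777084] [  7.92829541   3.28688755 -13.80650582] 0.030679820272901927
[0.48830603 0.25696398 0.21780686] [  7.6594108    2.59903366 -13.32678102]
```

View pics/end.png

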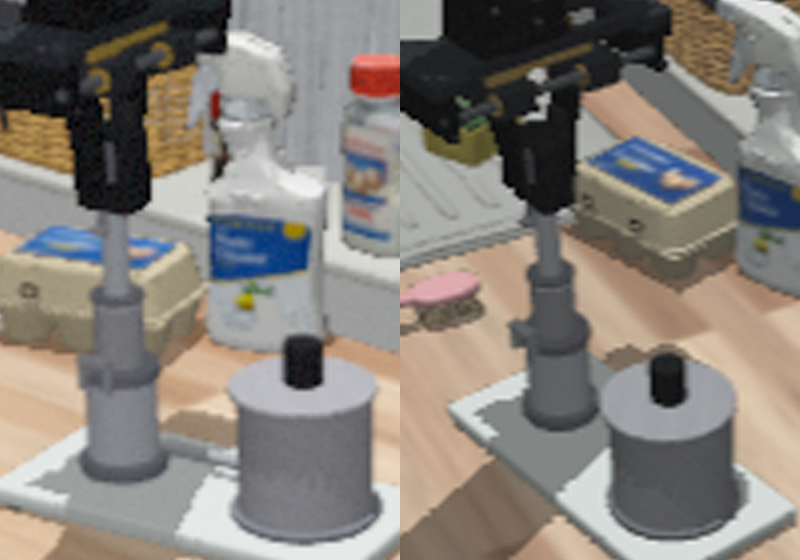

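Both telescope stages are out (end.png: middle tube at (118,330), rod at (115,255)). The handle has hit the hard stop at 90 mm, and the lid is seated level at (303,385). Handing in.

```bash
python3 -c "
from h import *
print(sign_off())"
```

```text
the job is handed in; nothing more can be done
None
```

The lid is seated level on the canister and released. The pump handle was unlocked and pulled 90 mm to its second stop, and the gripper is still holding it there. I handed the job in shortly after 18 s, but the sign-off gave no verdict.

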